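Lock a metal blank in the clamping jig

ROBOT

A 6-joint arm with a two-finger parallel gripper is mounted at the origin on the work surface. World frame = base frame: x ahead of the robot, y to its left, z up, the work surface at z = 0. Lengths are in m, angles in rad, forces in N, time in s.
With the tool pointing down it reaches from about 0.275 to 0.725 m from the base axis. Payload 5.6 kg.
Tool frame: the origin (TCP) lies midway between the tips of the shut fingers; the grasp point (between the pads) lies 19 mm behind it; x points along the fingers, z is the direction in which the jaws open and shut, and the axes are right-handed (so a half turn about x gives the same grasp; the last joint's range is limited). The gripper opens to 85 mm and grips with 20 to 120 N. Pads are 22 mm wide; open, the fingers measure 114 mm over their backs; the gripper's body (76 mm by 85 mm) begins 54 mm behind the grasp point. The pads swing forward as they close: fully open they stand 13 mm farther back than shut.
Start: joints at [1.533, 0.255, 0.108, 0, -1.424, -0.285], TCP at [0.174, 0.522, 0.231] pointing down, gripper open.
Joint ranges: [-2.95, 2.95], [-1.21, 1.97], [-1.09, 1.5], [-2.87, 1.71], [-2.94, -0.07], [-3.05, 3.05]. Speed limits (rad/s): [2.57, 2.57, 3.14, 3.14, 3.14, 3.14].

INTERFACE

Orientations are given as [roll, pitch, yaw] about the fixed x, y, z axes, in that order (R = Rz(yaw) Ry(pitch) Rx(roll)).
In Python, from plant import get_obs, camera, finish_job, masks_of gives the robot as it stands.
- The arm moves only by the tool move_arm, never from a script. Its argument "rows" is a list of rows, each an object with "gripper": the finger opening in mm, from 0 to 85.4; "offset": the shift along the tool's x, y, z in units of 40 mm (1.0 is 40 mm), a list of three; "rot": the turn, a rotation vector about the tool's x, y, z in units of 10 degrees (1.0 is 10 degrees), a list of three. A call has 1 to 20 rows; each row shifts and turns the commanded pose from where the row before left it, along the tool's axes as they then stand; what a row does not reach is not made up. A row lasts 1/8 s, in which the tool goes at most 62.5 mm and 10.7 degrees, less where a joint would pass 70% of its speed; a pose out of reach is approached as far as the arm can. A call is refused whole if a number of a shift passes 1 or a number of a turn 1, either way. A call with a gripper value outside its range is refused whole. The fingers move at their own pace and stop on an object; "grip_force" is the grip in N (left out, the last holds). Time passes only in rows, so rows that do not move let the fingers close. It gives the time, the measured TCP pose, the force and the opening at its end, in the units of the state.
- get_obs(): the state, without advancing time (a new reading comes with each control period).
- camera(name): name is "scene" or "top" or "wrist"; returns a dict with "image" (400x640x3 uint8, red, green, blue), "fx", "fy", "cx", "cy" (pixels), "origin" and "attitude" of the camera in the world; the wrist camera has in their place "mount" (4x4, takes a point from camera to tool coordinates, whose origin is the TCP and whose axes are the tool frame's). Camera axes: x right, y up, looking along -z (the intrinsics and any distortion apply to the point x, -y, -z); pixel columns grow to the right and rows downward; lengths in m; the calibration is good to about 2 mm. A picture is of the moment at which its call begins: read the wrist's pose just before it. There is no depth.
- finish_job(): hands the job in, once; it reports no verdict.
Trained networks look in a picture, given as the dict that the camera call returned (one of the last four; its "shot" number tells which), for a name from the list of things; names that differ only in an ending like _2 or _b are one class to them, and where a whole thing is asked for, a point or a joint stands for the part that bears it (a point fixed in the world has none). Each returns a list of dicts, best first, with "p" (0 to 1); they miss things now and then, are a little off and sometimes report something else, mostly with a low value. They report only what shows in the picture. A call takes as long as a camera call. They do not tell look-alikes from the thing itself.
- masks_of(picture, thing): "mask" (400x640 bool, what is visible of it) and "extent" ([centre column, centre row, width, height] in pixels, round what is visible of it).
The state is a dict: "time": time; "qpos": joint angles; "joint_velocities": joint speeds; "effort": joint torques, N m; "tcp_pos": TCP position; "tcp_rot": TCP orientation; "contact_force": force on the tool from outside, world axes, zero at the start; "ft_torque": the same for the moment, N m; "grip_width": opening from 0.0 (shut) to 1.0 (fully open).
Only numpy, scipy, OpenCV 4.12 (cv2) and the standard library are available. Lean on these libraries where they do the work, as an engineer would, in place of code of your own. Each camera call takes 0.05 s, during which the arm holds its last target. There are 200 camera calls.

TASK

Slide the aluminium blank along the blue jig until it is fully home against the end stop, then push the red-handled cam lever round through its quarter turn, all the way to its end stop, so that the blank stays home and is clamped square and at full force against the side fence. Work by feel: never bear on the lever or on the blank with more than 30 N (so do not grip them hard), leave the other things where they are, and let go at the end.

Things in the scene. Friction and masses are not known exactly. Their poses are not given: they have to be found in the camera images.
- jig: Blue fixed jig plate lying flat, 20 mm thick; z up, origin on the table (the plate spans x -130 to 110, y -165 to 155 mm in its own frame). Its x axis is the direction in which the blank is slid home; the front edge (-x) is open. The plunger's guide block stands at x 8 to 52, y -78 to -54, top at 42 mm; the cam post at x = 30, y = -115 mm.
- blank: Loose flat aluminium plate, 100 (its x) x 60 (its y) x 12 mm, about 0.2 kg, lying on the jig plate, its x roughly along the jig's; origin at the centre of its underside. It starts 25 to 50 mm short of the end stop, between fence and pad. Fully home its origin is at x = 30 mm in the jig frame; clamped against the fence it is at y = 5 mm.
- clamp_pad: Black pad 24 x 8 x 14 mm on the plunger, facing the jig's +y; origin mid back face. The lever drives the plunger evenly, 18 mm over its whole turn, and the pad is sprung on the plunger (8 N/mm). It meets the blank about 0.35 rad before the lever's end stop (after pushing it over against the fence); only at the stop is the full clamping force of about 30 N there.
- cam_lever: Steel lever on the round cam post; origin on its vertical turning axis, 45 mm above the table, z up. Its flat arm (18 mm wide, 45 to 57 mm above the table) runs 105 mm along its own +x. It starts pointing roughly along the jig's -x (within 0.5 rad) and turns counter-clockwise seen from above, a quarter turn, to point roughly along the jig's -y.
- handle (a point): Middle of the lever's upright red handle: a cylinder 22 mm in diameter, 57 to 103 mm above the table, 100 mm from the turning axis. The lever is stiff and stays where left: at the handle it takes 6 N, rising to 10 N over the last 0.35 rad, then a hard end stop. The stop is unseen inside the post, within 0.2 rad either way of the jig's -y: find it by feel.
- oil_bottle: White bottle with a red cap, 60 mm diameter, 170 mm high, standing to the left; origin under its centre. Bystander.
- spanner: Steel spanner 180 mm long lying on the table to the right. Bystander.
- pot: Steel cup 84 mm diameter, 70 mm high, standing to the left; origin under its centre. Bystander.
- gauge_block: Brass block 45 x 30 x 25 mm lying on the jig plate beyond the side fence (at y about +105 mm in the jig frame); origin under its centre. Bystander.
- end_stop (a point): Middle of the end stop's inner face, at x = 80, y = 0 mm in the jig frame, 28 mm above the table. The stop is a steel bar across the jig, y -50 to 50 mm, top 36 mm above the table; axes as the jig's.
- side_fence (a point): Middle of the side fence's inner face, at x = 5, y = 35 mm in the jig frame, 28 mm above the table. The fence is a steel bar along the jig's x, from x -70 to 80 mm, top 36 mm above the table; axes as the jig's.
Not all that is in view belongs to the job. Several things have the shape of the blank; the one meant has the colours described above.

How it is judged:
By the outcome, as a careful person would: the job done as asked, in the order asked, and still so for the second after the job is handed in, with the robot touching nothing.
It also fails if it takes over 67 s, if anything falls off the work surface, if the arm or the gripper's body presses on something with over 40 N, if the wrist force passes 120 N, or if a joint passes its speed limit or range.

## Working session

There is one attempt and no reset: what is moved stays moved. The work goes in short steps, Python scripts to look and compute and a tool call to move; the robot and the scene stay as the last step left them, time stands still between calls to the robot, and variables do not carry over. Pictures are saved under pics/ and viewed, about 8 in all and at most 12, crops included, and the job is handed in when it is done.

Besides the shell and the picture viewer there is one more tool, called after "Call:" by a JSON object that holds its "api" and its "payload". move_arm: Moves the arm, as the interface text tells. Its arguments: {"type":"object","properties":{"rows":{"type":"array"},"grip_force":{"type":"number"}},"required":["rows"]}

```bash
mkdir -p pics; ls; cat > h.py <<'E'
import numpy as np,cv2
from plant import *
from scipy.spatial.transform import Rotation as R
def attR(c):
    a=np.array(c["attitude"],float)
    return a if a.shape==(3,3) else R.from_euler('xyz',a).as_matrix()
E
python3 - <<'E'
from h import *
o=get_obs();print({k:np.round(v,3).tolist() for k,v in o.items()})
for n in ["scene","top"]:
    c=camera(n);cv2.imwrite(f"pics/{n}0.png",c["image"][:,:,::-1])
    print(n,{k:v for k,v in c.items() if k!="image"})
    for t in ["jig","blank","clamp_pad","cam_lever","handle","gauge_block","oil_bottle","pot","spanner"]:
        print(t,[(round(m["p"],2),np.round(m["extent"]).tolist()) for m in masks_of(c,t)][:4])
E
```

```text
pics
{'time': 0.0, 'qpos': [1.533, 0.256, 0.107, -0.0, -1.424, -0.285], 'joint_velocities': [0.001, 0.001, -0.001, 0.002, -0.001, 0.0], 'effort': [-0.0, -38.663, 23.794, 5.365, -0.006, 0.0], 'tcp_pos': [0.174, 0.521, 0.23], 'tcp_rot': [0.034, 1.569, -1.859], 'contact_force': [0.145, 0.358, -0.46], 'ft_torque': [0.019, -0.002, 0.001], 'grip_width': 1.002}
scene {'fx': 465.04929661818153, 'fy': 465.04929661818153, 'cx': 322.3336994379263, 'cy': 203.33489181778495, 'origin': array([1.08245651, 0.77736978, 0.95775775]), 'attitude': array([ 0.8149395 , -0.01956128,  2.53439497]), 'shot': 1}
jig [(0.87, [335.0, 241.0, 139.0, 110.0])]
blank [(0.69, [328.0, 236.0, 42.0, 31.0]), (0.6, [284.0, 307.0, 43.0, 39.0]), (0.56, [412.0, 223.0, 41.0, 31.0])]
clamp_pad [(0.43, [313.0, 229.0, 11.0, 9.0])]
cam_lever [(0.68, [310.0, 200.0, 32.0, 42.0])]
handle [(0.98, [310.0, 197.0, 37.0, 35.0]), (0.62, [337.0, 242.0, 139.0, 110.0])]
gauge_block [(0.71, [337.0, 266.0, 24.0, 23.0]), (0.17, [272.0, 142.0, 49.0, 19.0])]
oil_bottle [(0.78, [412.0, 302.0, 33.0, 62.0])]
pot [(0.56, [456.0, 271.0, 38.0, 37.0]), (
[... 204 characters left out ...]
: 196.85681782614017, 'origin': array([ 0.31264422, -0.01350534,  1.08364604]), 'attitude': array([ 0.24345846,  0.00468458, -1.53016171]), 'shot': 2}
jig [(0.84, [284.0, 210.0, 113.0, 81.0]), (0.53, [248.0, 185.0, 14.0, 19.0])]
blank [(0.92, [253.0, 290.0, 42.0, 27.0]), (0.88, [250.0, 131.0, 35.0, 23.0]), (0.88, [324.0, 136.0, 37.0, 35.0]), (0.69, [282.0, 201.0, 22.0, 40.0])]
clamp_pad [(0.73, [169.0, 262.0, 33.0, 33.0])]
cam_lever [(0.84, [324.0, 206.0, 17.0, 48.0])]
handle [(0.68, [325.0, 208.0, 22.0, 49.0])]
gauge_block [(0.64, [246.0, 185.0, 15.0, 20.0])]
oil_bottle [(0.62, [164.0, 197.0, 34.0, 32.0])]
pot [(0.97, [169.0, 262.0, 38.0, 34.0])]
spanner [(0.82, [455.0, 243.0, 12.0, 61.0])]
```

View pictures.

```bash
python3 - <<'E'
import cv2,numpy as np
a=cv2.imread("pics/scene0.png")[120:340,220:500];b=cv2.imread("pics/top0.png")[100:310,140:480]
cv2.imwrite("pics/s1.png",cv2.resize(a,None,fx=2.7,fy=2.7,interpolation=cv2.INTER_CUBIC))
cv2.imwrite("pics/t1.png",cv2.resize(b,None,fx=2.3,fy=2.3,interpolation=cv2.INTER_CUBIC))
E
```

```text
(no output)
```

View pics/s1.png

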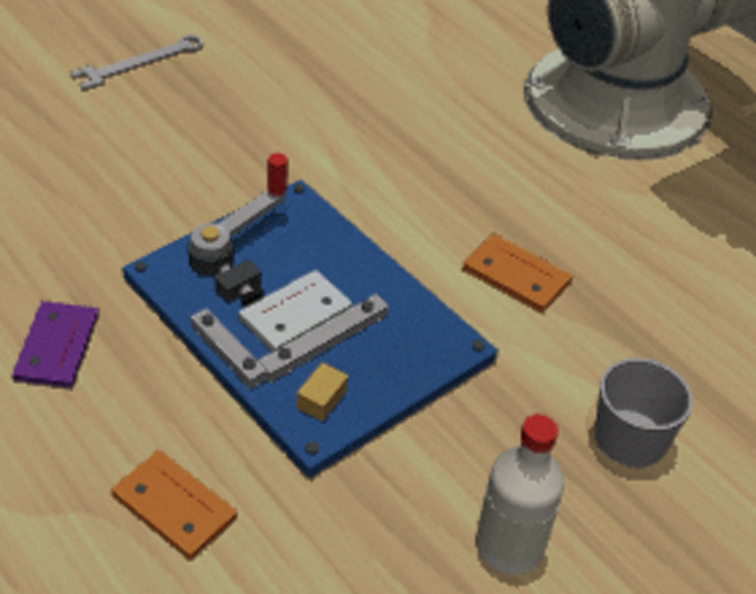

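View pics/t1.png

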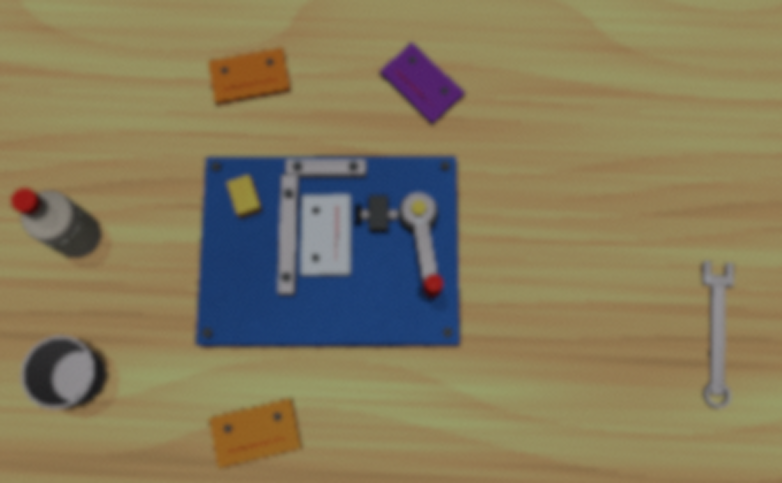

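```bash
cat >> h.py <<'E'
def cam(c,o=None):
    "origin, rotation (camera->world)"
    if "mount" in c:
        M=np.array(c["mount"]);Rt=R.from_euler('xyz',o["tcp_rot"]).as_matrix()
        return Rt@M[:3,3]+o["tcp_pos"],Rt@M[:3,:3]
    return np.array(c["origin"]),attR(c)
def onplane(c,uv,z,o=None):
    p,Q=cam(c,o);uv=np.atleast_2d(np.array(uv,float))
    d=np.c_[(uv[:,0]-c["cx"])/c["fx"],-(uv[:,1]-c["cy"])/c["fy"],-np.ones(len(uv))]@Q.T
    return p+d*((z-p[2])/d[:,2])[:,None]
def proj(c,X,o=None):
    p,Q=cam(c,o);q=(np.atleast_2d(X)-p)@Q
    return np.c_[c["cx"]+c["fx"]*q[:,0]/-q[:,2],c["cy"]-c["fy"]*q[:,1]/-q[:,2]]
def jig2w(J,X):
    X=np.atleast_2d(np.array(X,float));s,c=np.sin(J[2]),np.cos(J[2])
    return np.c_[J[0]+c*X[:,0]-s*X[:,1],J[1]+s*X[:,0]+c*X[:,1],X[:,2]]
def w2jig(J,X):
    X=np.atleast_2d(np.array(X,float))-[J[0],J[1],0];s,c=np.sin(J[2]),np.cos(J[2])
    return np.c_[c*X[:,0]+s*X[:,1],-s*X[:,0]+c*X[:,1],X[:,2]]
BOX=np.array([[x,y,z] for x in(-.13,.11) for y in(-.165,.155) for z in(0,.02)])
def bluehull(im):
    h=cv2.cvtColor(im,cv2.COLOR_RGB2HSV)
    m=((h[...,0]>100)&(h[...,0]<125)&(h[...,1]>120)&(h[...,2]>40)).astype(np.uint8)
    n,l,s,_=cv2.connectedComponentsWithStats(m);k=1+np.argmax(s[1:,4])
    f=cv2.findContours((l==k).astype(np.uint8),cv2.RETR_EXTERNAL,cv2.CHAIN_APPROX_NONE)[0]
    return cv2.convexHull(np.vstack(f)).astype(np.float32)
def fitjig(views,J0):
    "views: (camdict,obs)"
    from scipy.optimize import least_squares
    hs=[bluehull(c["image"]) for c,_ in views]
    def f(J,sep=False):
        r=[]
        for (c,o),h in zip(views,hs):
            q=cv2.convexHull(proj(c,jig2w(J,BOX),o).astype(np.float32))
            r+= [[cv2.pointPolygonTest(q,(float(p[0]),float(p[1])),True) for p in h[:,0]]]
            r+= [[cv2.pointPolygonTest(h,(float(p[0]),float(p[1])),True) for p in q[:,0]]]
        return r if sep else np.concatenate(r)
    s=least_squares(f,J0,loss="soft_l1",diff_step=1e-3)
    return s.x,[np.abs(x).mean().round(2) for x in f(s.x,True)]
E
python3 - <<'E'
from h import *
a=camera("scene");b=camera("top");
J0=[.33,.0,0]
c0=onplane(b,bluehull(b["image"])[:,0].mean(0),.02)[0];print(c0)
for v in ([(b,None)],[(a,None)],[(a,None),(b,None)]):
    print(fitjig(v,[c0[0],c0[1],0.01]))
J=fitjig(v,[c0[0],c0[1],0.01])[0]
# blank, handle, pad
def best(c,t,near):
    return min(masks_of(c,t),key=lambda m:np.hypot(*(np.array(m["extent"][:2])-near)))
for c,n in((a,(328,236)),(b,(282,201))):
    m=best(c,"blank",n);ys,xs=np.nonzero(m["mask"])
    X=onplane(c,np.c_[xs,ys],.032);r=cv2.minAreaRect((w2jig(J,X)[:,:2]*1000).astype(np.float32));print("blank jig",r, m["p"])
# red handle: pixel blobs near lever
for c,n in((a,(322,182)),(b,(327,223))):
    h=cv2.cvtColor(c["image"],cv2.COLOR_RGB2HSV);m=(((h[...,0]<8)|(h[...,0]>172))&(h[...,1]>150)&(h[...,2]>80)).astype(np.uint8)
    k,l,s,ce=cv2.connectedComponentsWithStats(m);i=min(range(1,k),key=lambda i:np.hypot(*(ce[i]-n)) if s[i,4]>15 else 1e9)
    print("red",ce[i],s[i],w2jig(J,onplane(c,ce[i],.08)))
E
```

```text
[0.52761991 0.10969099 0.02      ]
(array([0.55262914, 0.08838851, 0.01102994]), [np.float64(0.93), np.float64(2.72)])
(array([ 0.46788994, -0.93717948, -0.41545467]), [np.float64(29.93), np.float64(13.12)])
(array([ 0.56626174, -0.22746767,  0.03133805]), [np.float64(99.19), np.float64(98.72), np.float64(64.21), np.float64(57.66)])
blank jig ((6.630123138427734, 320.196044921875), (109.64187622070312, 62.94804000854492), 1.161582589149475) 0.83
blank jig ((0.8269729614257812, 315.4130859375), (101.67524719238281, 59.50878143310547), 1.2563502788543701) 0.67
red [321.94382022 183.65168539] [319 177   7  15  89] [[-0.06986027  0.18347743  0.08      ]]
red [327.95348837 223.06976744] [324 220   8   7  43] [[-0.06896843  0.18588491  0.08      ]]
```

```bash
python3 - <<'E'
s=open('h.py').read()
s=s.replace("from scipy.optimize import least_squares","from scipy.optimize import minimize")
s=s.replace('s=least_squares(f,J0,loss="soft_l1",diff_step=1e-3)','J0=np.array(J0);s=minimize(lambda J:np.minimum(np.abs(f(J)),60).mean(),J0,method="Nelder-Mead",options=dict(initial_simplex=[J0,J0+[.02,0,0],J0+[0,.02,0],J0+[0,0,.05]],xatol=1e-5,fatol=1e-5))')
open('h.py','w').write(s)
E
cat > m.py <<'E'
from h import *
def best(c,t,near):
    return min(masks_of(c,t),key=lambda m:np.hypot(*(np.array(m["extent"][:2])-near)))
def red(c,n):
    h=cv2.cvtColor(c["image"],cv2.COLOR_RGB2HSV);m=(((h[...,0]<8)|(h[...,0]>172))&(h[...,1]>150)&(h[...,2]>80)).astype(np.uint8)
    k,l,s,ce=cv2.connectedComponentsWithStats(m);i=min(range(1,k),key=lambda i:np.hypot(*(ce[i]-n)) if s[i,4]>15 else 1e9)
    return ce[i]
E
python3 - <<'E'
from m import *
a=camera("scene");b=camera("top")
for v in ([(b,None)],[(a,None)],[(a,None),(b,None)]):
    J,e=fitjig(v,[.54,.1,0.01]);print(J.round(4),e)
for c,n in((a,(328,236)),(b,(282,201))):
    ys,xs=np.nonzero(best(c,"blank",n)["mask"])
    print("blank jig",cv2.minAreaRect((w2jig(J,onplane(c,np.c_[xs,ys],.032))[:,:2]*1000).astype(np.float32)))
for c,n in((a,(322,182)),(b,(327,223))):
    print("red",w2jig(J,onplane(c,red(c,n),.08)))
print(bluehull(a["image"])[:,0].min(0),bluehull(a["image"])[:,0].max(0))
E
```

```text
[0.5563 0.0864 0.0401] [np.float64(1.0), np.float64(2.32)]
[0.54 0.1  0.01] [np.float64(174.35), np.float64(183.71)]
[0.5563 0.0864 0.0401] [np.float64(170.06), np.float64(179.45), np.float64(1.0), np.float64(2.32)]
blank jig ((5.767841339111328, 6.704294204711914), (104.12293243408203, 66.99156188964844), 1.7143208980560303)
blank jig ((0.8957138061523438, 1.252157211303711), (107.43566131591797, 64.9238510131836), 0.7170044183731079)
red [[-0.07129663 -0.12962701  0.08      ]]
red [[-0.07000624 -0.12753978  0.08      ]]
[139.   0.] [261. 108.]
```

```bash
sed -i 's/k=1+np.argmax(s\[1:,4\])/k=min((i for i in range(1,n) if s[i,4]>1500),key=lambda i:np.hypot(*(_[i]-[330,220])))/' h.py
python3 - <<'E'
from m import *
a=camera("scene");b=camera("top")
for v in ([(b,None)],[(a,None)],[(a,None),(b,None)]):
    J,e=fitjig(v,[.54,.1,0.03]);print(J.round(4),e)
for c,n in((a,(328,236)),(b,(282,201))):
    ys,xs=np.nonzero(best(c,"blank",n)["mask"])
    print("blank jig",cv2.minAreaRect((w2jig(J,onplane(c,np.c_[xs,ys],.032))[:,:2]*1000).astype(np.float32)))
for c,n in((a,(322,182)),(b,(327,223))):
    print("red",w2jig(J,onplane(c,red(c,n),.08)))
c=camera("wrist");o=get_obs();print(np.array(c["mount"]).round(3),c["fx"],c["cx"],c["cy"]);p,Q=cam(c,o);print(p,Q.round(2))
print(R.from_euler('xyz',o["tcp_rot"]).as_matrix().round(3))
E
```

```text
[0.5563 0.0864 0.0401] [np.float64(0.91), np.float64(2.32)]
[0.5514 0.085  0.04  ] [np.float64(0.97), np.float64(1.79)]
[0.5561 0.0861 0.0386] [np.float64(1.06), np.float64(1.89), np.float64(0.93), np.float64(2.33)]
blank jig ((6.788665771484375, 4.994256973266602), (101.56841278076172, 62.784244537353516), 0.6396215558052063)
blank jig ((1.1970939636230469, 1.7323799133300781), (101.75507354736328, 59.586185455322266), 0.8402213454246521)
red [[-0.0711505  -0.12971911  0.08      ]]
red [[-0.06957655 -0.12732476  0.08      ]]
[[ 0.     0.294 -0.956 -0.142]
 [ 0.001  0.956  0.294  0.074]
 [ 1.    -0.001 -0.    -0.   ]
 [ 0.     0.     0.     1.   ]] 311.7959029944155 321.45837160969717 203.7303269474364
[0.24462581 0.49832681 0.3732657 ] [[-0.32  0.91  0.28]
 [-0.95 -0.3  -0.09]
 [-0.   -0.29  0.96]]
[[-0.     0.948 -0.317]
 [-0.    -0.317 -0.948]
 [-1.    -0.     0.   ]]
```

Call:
{"api": "move_arm", "payload": {"rows": [{"gripper": 0,"offset": [0,0.85,0.545],"rot": [0,0,0]},{"gripper": 0,"offset": [0,0.85,0.545],"rot": [0,0,0]},{"gripper": 0,"offset": [0,0.85,0.545],"rot": [0,0,0]},{"gripper": 0,"offset": [0,0.85,0.545],"rot": [0,0,0]},{"gripper": 0,"offset": [0,0.85,0.545],"rot": [0,0,0]},{"gripper": 0,"offset": [0,0.85,0.545],"rot": [0,0,0]},{"gripper": 0,"offset": [0,0.85,0.545],"rot": [0,0,0]},{"gripper": 0,"offset": [0,0.85,0.545],"rot": [0,0,0]},{"gripper": 0,"offset": [0,0.85,0.545],"rot": [0,0,0]},{"gripper": 0,"offset": [0,0.85,0.545],"rot": [0,0,0]},{"gripper": 0,"offset": [0,0.85,0.545],"rot": [0,0,0]},{"gripper": 0,"offset": [0,0.85,0.545],"rot": [0,0,0]},{"gripper": 0,"offset": [0,0.85,0.545],"rot": [0,0,0]},{"gripper": 0,"offset": [0,0.85,0.545],"rot": [0,0,0]},{"gripper": 0,"offset": [0,0,0],"rot": [-0.7,0,0]},{"gripper": 0,"offset": [0,0,0],"rot": [-0.7,0,0]},{"gripper": 0,"offset": [0,0,0],"rot": [-0.7,0,0]},{"gripper": 0,"offset": [0,0,0],"rot": [0,0,0]}], "grip_force": 20}}

```text
time: 3.9
tcp_pos: [0.5291, 0.0811, 0.2313]
tcp_rot: [0.362, 1.571, -1.167]
contact_force: [0.3, 0.5, -0.4]
grip_width: 0.0
```

```bash
python3 - <<'E'
from m import *
o=get_obs();c=camera("wrist");cv2.imwrite("pics/w0.png",c["image"][:,:,::-1])
print(R.from_euler('xyz',o["tcp_rot"]).as_matrix().round(3),o["qpos"])
for t in ["blank","clamp_pad","cam_lever","handle","jig"]:
    print(t,[(round(m["p"],2),np.round(m["extent"]).tolist()) for m in masks_of(c,t)][:4])
# fence/stop corners predicted
J=[.556,.086,.0386]
for n,X in dict(stop=[[.08,-.05,.036],[.08,.05,.036]],fence=[[-.07,.035,.036],[.08,.035,.036]],post=[[.03,-.115,.057]],corners=[[x,y,.02] for x in(-.13,.11) for y in (-.165,.155)]).items():
    print(n,proj(c,jig2w(J,X),o).round(0).tolist())
E
```

```text
[[ 0.     0.999  0.043]
 [-0.     0.043 -0.999]
 [-1.     0.     0.   ]] [ 4.44797420e-01  2.25750116e-01  6.96548642e-02  2.05767861e-05
 -1.41470190e+00  1.16855903e+00]
blank [(0.93, [315.0, 150.0, 60.0, 96.0]), (0.55, [255.0, 319.0, 55.0, 54.0])]
clamp_pad [(0.44, [354.0, 124.0, 9.0, 18.0])]
cam_lever [(0.62, [432.0, 177.0, 56.0, 140.0])]
handle [(0.96, [437.0, 180.0, 58.0, 141.0])]
jig [(0.89, [319.0, 150.0, 307.0, 210.0]), (0.36, [218.0, 106.0, 47.0, 55.0])]
stop [[369.0, 74.0], [269.0, 73.0]]
fence [[288.0, 215.0], [284.0, 73.0]]
post [[435.0, 127.0]]
corners [[450.0, 257.0], [194.0, 255.0], [480.0, 44.0], [167.0, 43.0]]
```

View pics/w0.png

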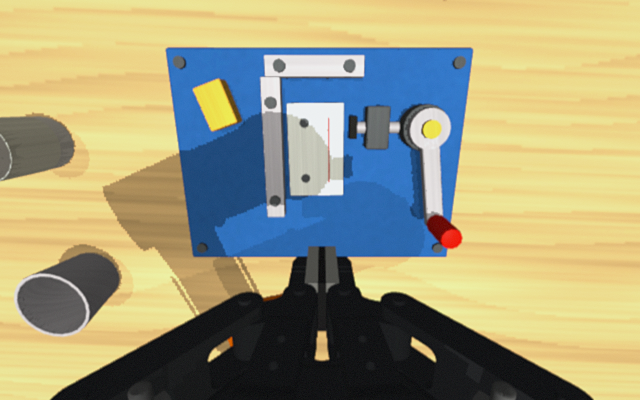

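```bash
python3 - <<'E'
from m import *
o=get_obs();c=camera("wrist");a=camera("scene");b=camera("top")
h=bluehull(c["image"]);print(h[:,0].min(0),h[:,0].max(0))
for v in([(c,o)],[(a,None)],[(c,o),(a,None),(b,None)]):
    J,e=fitjig(v,[.554,.086,.04]);print(J.round(4),e)
J,_=fitjig([(c,o)],[.554,.086,.04])
from scipy.optimize import least_squares
pts=np.array([[167,47],[472,47],[446,257],[193,256]])
X=np.array([[.11,.155,.02],[.11,-.165,.02],[-.13,-.165,.02],[-.13,.155,.02]])
s=least_squares(lambda J:(proj(c,jig2w(J,X),o)-pts).ravel(),J);print("corners",s.x.round(4),s.fun.round(1))
J=s.x
for n,Y in dict(stop=[[.08,-.05,.036],[.08,.05,.036]],fence=[[-.07,.035,.036],[.08,.035,.036]],post=[[.03,-.115,.057]]).items():
    print(n,proj(c,jig2w(J,Y),o).round(0).tolist())
ys,xs=np.nonzero(best(c,"blank",(315,150))["mask"])
print("blank",cv2.minAreaRect((w2jig(J,onplane(c,np.c_[xs,ys],.032,o))[:,:2]*1000).astype(np.float32)))
# two-view (wrist + scene) triangulation of handle centre & blank height
P=[];
for k,oo,n in((c,o,(448,234)),(a,None,(322,182)),(b,None,(328,223))):
    u=red(k,n);print("red",u,w2jig(J,onplane(k,u,.08,oo)));p,Q=cam(k,oo);d=onplane(k,u,0,oo)[0]-p;P.append((p,d/np.linalg.norm(d)))
A=sum(np.eye(3)-np.outer(d,d) for p,d in P);B=sum((np.eye(3)-np.outer(d,d))@p for p,d in P);X=np.linalg.solve(A,B);print("handle tri",X,w2jig(J,X))
P=[]
for k,oo,n in((c,o,(315,150)),(a,None,(328,236)),(b,None,(282,201))):
    ys,xs=np.nonzero(best(k,"blank",n)["mask"]);u=[xs.mean(),ys.mean()];p,Q=cam(k,oo);d=onplane(k,u,0,oo)[0]-p;P.append((p,d/np.linalg.norm(d)))
A=sum(np.eye(3)-np.outer(d,d) for p,d in P);B=sum((np.eye(3)-np.outer(d,d))@p for p,d in P);X=np.linalg.solve(A,B);print("blank tri",X,w2jig(J,X))
E
```

```text
[167.  48.] [472. 257.]
[0.5541 0.089  0.0272] [np.float64(1.48), np.float64(4.9)]
[0.5522 0.0864 0.0273] [np.float64(1.0), np.float64(1.97)]
[0.5541 0.0885 0.0271] [np.float64(1.48), np.float64(4.91), np.float64(1.15), np.float64(2.07), np.float64(1.36), np.float64(2.97)]
corners [0.553  0.09   0.0425] [-3.4 -0.7  3.4 -0.2  1.3  1.3 -1.2  1.9]
stop [[364.0, 77.0], [265.0, 76.0]]
fence [[285.0, 217.0], [280.0, 76.0]]
post [[431.0, 129.0]]
blank ((5.538154602050781, -0.8432025909423828), (98.63003540039062, 59.5902099609375), 0.5118273496627808)
red [444.29545455 231.62926136] [[-0.06971018 -0.13159031  0.08      ]]
red [322.02083333 183.8125    ] [[-0.06783079 -0.13277934  0.08      ]]
red [327.95348837 223.06976744] [[-0.06715981 -0.13107549  0.08      ]]
handle tri [ 0.49097752 -0.04379715  0.08188155] [[-0.06768306 -0.13101533  0.08188155]]
blank tri [0.55322634 0.08614233 0.01573279] [[ 3.22734688e-05 -3.83900219e-03  1.57327882e-02]]
```

Call:
{"api": "move_arm", "payload": {"rows": [{"gripper": 0,"offset": [0,-0.65,-0.1],"rot": [0,0,0]},{"gripper": 0,"offset": [0,-0.65,-0.1],"rot": [0,0,0]},{"gripper": 0,"offset": [0.8,0,0],"rot": [0,0,0]},{"gripper": 0,"offset": [0.8,0,0],"rot": [0,0,0]},{"gripper": 0,"offset": [0.8,0,0],"rot": [0,0,0]},{"gripper": 0,"offset": [0.8,0,0],"rot": [0,0,0]},{"gripper": 0,"offset": [0.8,0,0],"rot": [0,0,0]},{"gripper": 0,"offset": [0.8,0,0],"rot": [0,0,0]},{"gripper": 0,"offset": [0.2,0,0],"rot": [0,0,0]},{"gripper": 0,"offset": [0.1,0,0],"rot": [0,0,0]},{"gripper": 0,"offset": [0,0,0],"rot": [0,0,0]}]}}

```text
time: 5.92
tcp_pos: [0.4775, 0.0872, 0.0282]
tcp_rot: [1.865, 1.569, 0.338]
contact_force: [0.1, 0.1, 0.3]
grip_width: 0.001
```

```bash
python3 - <<'E'
from m import *
c=camera("wrist");cv2.imwrite("pics/w1.png",c["image"][:,:,::-1])
E
```

```text
(no output)
```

View pics/w1.png

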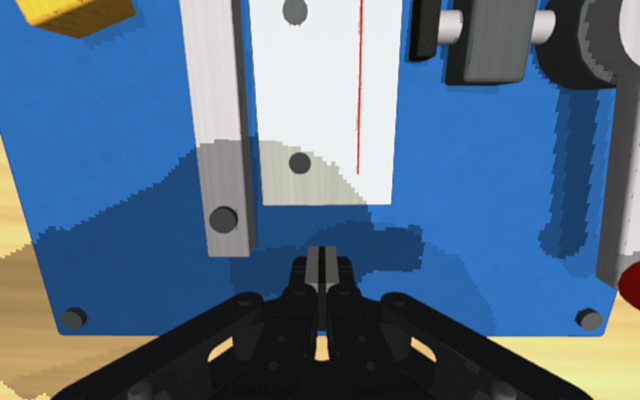

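Call:
{"api": "move_arm", "payload": {"rows": [{"gripper": 0,"offset": [0.04,0,0],"rot": [0,0,0]},{"gripper": 0,"offset": [0,0.1,0],"rot": [0,0,0]},{"gripper": 0,"offset": [0,0.1,0],"rot": [0,0,0]},{"gripper": 0,"offset": [0,0.1,0],"rot": [0,0,0]},{"gripper": 0,"offset": [0,0.05,0],"rot": [0,0,0]},{"gripper": 0,"offset": [0,0.05,0],"rot": [0,0,0]},{"gripper": 0,"offset": [0,0.05,0],"rot": [0,0,0]},{"gripper": 0,"offset": [0,0.05,0],"rot": [0,0,0]},{"gripper": 0,"offset": [0,0.05,0],"rot": [0,0,0]},{"gripper": 0,"offset": [0,0.05,0],"rot": [0,0,0]},{"gripper": 0,"offset": [0,0.05,0],"rot": [0,0,0]},{"gripper": 0,"offset": [0,0.05,0],"rot": [0,0,0]},{"gripper": 0,"offset": [0,0.05,0],"rot": [0,0,0]},{"gripper": 0,"offset": [0,0.05,0],"rot": [0,0,0]}]}}

```text
time: 7.72
tcp_pos: [0.509, 0.0883, 0.0256]
tcp_rot: [1.7, 1.571, 0.173]
contact_force: [-2.1, -0.8, -0.3]
grip_width: 0.001
```

Call:
{"api": "move_arm", "payload": {"rows": [{"gripper": 0,"offset": [0,0.025,0],"rot": [0,0,0]},{"gripper": 0,"offset": [0,0.025,0],"rot": [0,0,0]},{"gripper": 0,"offset": [0,0.025,0],"rot": [0,0,0]},{"gripper": 0,"offset": [0,0.025,0],"rot": [0,0,0]},{"gripper": 0,"offset": [0,0.025,0],"rot": [0,0,0]},{"gripper": 0,"offset": [0,0.025,0],"rot": [0,0,0]}]}}

```text
time: 8.48
tcp_pos: [0.5148, 0.0886, 0.0257]
tcp_rot: [1.295, 1.571, -0.232]
contact_force: [-1.1, -0.4, -1.0]
grip_width: 0.002
```

```bash
python3 - <<'E'
from m import *
o=get_obs();c=camera("wrist");cv2.imwrite("pics/w2.png",c["image"][:,:,::-1]);print(o["tcp_pos"],o["contact_force"])
J=[.553,.09,.0425]
m=best(c,"blank",(325,100));ys,xs=np.nonzero(m["mask"]);print(m["extent"],m["p"]);print("blank",cv2.minAreaRect((w2jig(J,onplane(c,np.c_[xs,ys],.032,o))[:,:2]*1000).astype(np.float32)))
E
```

```text
[0.51478502 0.08855297 0.0256901 ] [-1.09298396 -0.38683712 -1.00995455]
[328.6, 129.2, 156.7, 239.5] 0.57
blank ((21.97442626953125, -1.4038047790527344), (98.69268035888672, 59.299156188964844), 0.08415456861257553)
```

View pics/w2.png

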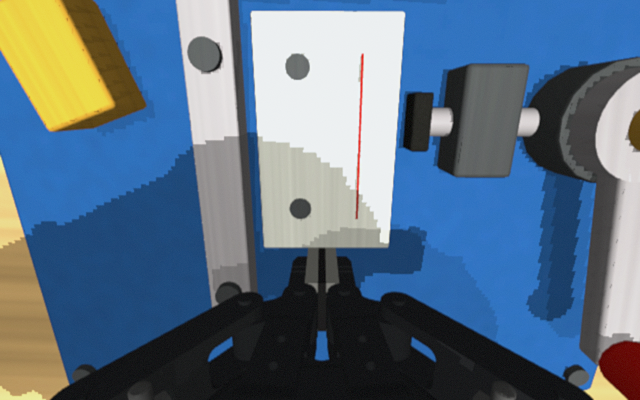

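Call:
{"api": "move_arm", "payload": {"rows": [{"gripper": 0,"offset": [0,0.025,0],"rot": [0,0,0]},{"gripper": 0,"offset": [0,0.025,0],"rot": [0,0,0]},{"gripper": 0,"offset": [0,0.025,0],"rot": [0,0,0]},{"gripper": 0,"offset": [0,0.025,0],"rot": [0,0,0]},{"gripper": 0,"offset": [0,0.025,0],"rot": [0,0,0]}]}}

```text
time: 9.2
tcp_pos: [0.5197, 0.0887, 0.0257]
tcp_rot: [-1.262, 1.571, -2.789]
contact_force: [-2.0, 0.2, 0.8]
grip_width: -0.002
```

Call:
{"api": "move_arm", "payload": {"rows": [{"gripper": 0,"offset": [0,0.015,0],"rot": [0,0,0]},{"gripper": 0,"offset": [0,0.015,0],"rot": [0,0,0]}]}}

```text
time: 9.45
tcp_pos: [0.5209, 0.0888, 0.0257]
tcp_rot: [-1.338, 1.571, -2.866]
contact_force: [-2.6, -1.3, 0.7]
grip_width: -0.001
```

Call:
{"api": "move_arm", "payload": {"rows": [{"gripper": 0,"offset": [0,0.015,0],"rot": [0,0,0]},{"gripper": 0,"offset": [0,0,0],"rot": [0,0,0]}]}}

```text
time: 9.7
tcp_pos: [0.5216, 0.0888, 0.0257]
tcp_rot: [1.56, 1.571, 0.033]
contact_force: [-3.1, -0.0, 1.0]
grip_width: -0.001
```

Call:
{"api": "move_arm", "payload": {"rows": [{"gripper": 0,"offset": [0,0.015,0],"rot": [0,0,0]},{"gripper": 0,"offset": [0,0,0],"rot": [0,0,0]}]}}

```text
time: 9.95
tcp_pos: [0.5221, 0.0889, 0.0257]
tcp_rot: [-0.209, 1.571, -1.736]
contact_force: [-2.4, 0.9, 0.8]
grip_width: -0.002
```

Call:
{"api": "move_arm", "payload": {"rows": [{"gripper": 0,"offset": [0,0.015,0],"rot": [0,0,0]},{"gripper": 0,"offset": [0,0,0],"rot": [0,0,0]}]}}

```text
time: 10.2
tcp_pos: [0.5228, 0.0889, 0.0257]
tcp_rot: [1.098, 1.571, -0.429]
contact_force: [-2.8, 0.2, 1.6]
grip_width: -0.002
```

Call:
{"api": "move_arm", "payload": {"rows": [{"gripper": 0,"offset": [0,0.015,0],"rot": [0,0,0]},{"gripper": 0,"offset": [0,0,0],"rot": [0,0,0]}]}}

```text
time: 10.45
tcp_pos: [0.5232, 0.0889, 0.0257]
tcp_rot: [-1.444, 1.571, -2.971]
contact_force: [-3.5, 0.2, 2.1]
grip_width: -0.0
```

Call:
{"api": "move_arm", "payload": {"rows": [{"gripper": 0,"offset": [0,0.015,0],"rot": [0,0,0]},{"gripper": 0,"offset": [0,0,0],"rot": [0,0,0]}]}}

```text
time: 10.7
tcp_pos: [0.5233, 0.0889, 0.0256]
tcp_rot: [-1.492, 1.57, -3.02]
contact_force: [-5.2, 0.2, 3.1]
grip_width: -0.003
```

Call:
{"api": "move_arm", "payload": {"rows": [{"gripper": 0,"offset": [0,0.015,0],"rot": [0,0,0]},{"gripper": 0,"offset": [0,0,0],"rot": [0,0,0]}]}}

```text
time: 10.95
tcp_pos: [0.5233, 0.0889, 0.0256]
tcp_rot: [-1.497, 1.568, -3.024]
contact_force: [-6.9, 0.3, 4.4]
grip_width: 0.002
```

```bash
python3 - <<'E'
from m import *
o=get_obs();c=camera("wrist");cv2.imwrite("pics/w3.png",c["image"][:,:,::-1]);print(o["tcp_pos"],o["contact_force"])
J=[.553,.09,.0425]
m=best(c,"blank",(325,120));ys,xs=np.nonzero(m["mask"]);print(m["extent"],m["p"]);print("blank",cv2.minAreaRect((w2jig(J,onplane(c,np.c_[xs,ys],.032,o))[:,:2]*1000).astype(np.float32)))
print(proj(c,jig2w(J,[[.08,0,.032],[.08,0,.02]]),o))
E
```

```text
[0.52329834 0.08885855 0.02557844] [-6.85050948  0.29509492  4.37486235]
[328.1, 130.9, 155.5, 242.4] 0.89
blank ((30.37866973876953, -1.4358386993408203), (99.42622375488281, 60.06195068359375), 0.03786288946866989)
[[323.63179957  10.19125658]
 [323.43937364  18.71741012]]
```

Call:
{"api": "move_arm", "payload": {"rows": [{"gripper": 0,"offset": [0,0.025,0],"rot": [0,0,0]},{"gripper": 0,"offset": [0,0.025,0],"rot": [0,0,0]},{"gripper": 0,"offset": [0,0,0],"rot": [0,0,0]}]}}

```text
time: 11.42
tcp_pos: [0.5234, 0.0888, 0.0254]
tcp_rot: [-1.495, 1.565, -3.023]
contact_force: [-13.2, 2.4, 10.9]
grip_width: -0.002
```

Call:
{"api": "move_arm", "payload": {"rows": [{"gripper": 0,"offset": [0,-0.1,0],"rot": [0,0,0]},{"gripper": 0,"offset": [0,-0.2,0],"rot": [0,0,0]},{"gripper": 0,"offset": [0,-0.2,0],"rot": [0,0,0]},{"gripper": 0,"offset": [-0.7,0,0],"rot": [0,0,0]},{"gripper": 0,"offset": [-0.9,0,0],"rot": [0,0,0]},{"gripper": 0,"offset": [-0.9,0,0],"rot": [0,0,0]},{"gripper": 0,"offset": [0,-0.2,0.84],"rot": [0,0,0]},{"gripper": 0,"offset": [0,-0.2,0.83],"rot": [0,0,0]},{"gripper": 0,"offset": [0,-0.18,0.83],"rot": [0,0,0]},{"gripper": 0,"offset": [0,0,0],"rot": [1,0,0]},{"gripper": 0,"offset": [0,0,0],"rot": [1,0,0]},{"gripper": 0,"offset": [0,0,0],"rot": [1,0,0]},{"gripper": 0,"offset": [0,0,0],"rot": [1,0,0]},{"gripper": 0,"offset": [0,0,0],"rot": [1,0,0]},{"gripper": 0,"offset": [0,0,0],"rot": [1,0,0]},{"gripper": 0,"offset": [0,0,0],"rot": [1,0,0]},{"gripper": 0,"offset": [0,0,0],"rot": [1,0,0]},{"gripper": 0,"offset": [0,0,0],"rot": [0,0,0]}]}}

```text
time: 13.68
tcp_pos: [0.4877, -0.0127, 0.1258]
tcp_rot: [3.055, 1.57, 0.133]
contact_force: [0.7, -0.1, -0.3]
grip_width: 0.002
```

```bash
python3 - <<'E'
from m import *
o=get_obs();c=camera("wrist");b=camera("top");cv2.imwrite("pics/w4.png",c["image"][:,:,::-1]);print(o["tcp_pos"],o["contact_force"],o["qpos"])
print(R.from_euler('xyz',o["tcp_rot"]).as_matrix().round(3))
J=[.553,.09,.0425]
print("post,handle px",proj(c,jig2w(J,[[.03,-.115,.057],[-.068,-.131,.103]]),o))
E
```

```text
[ 0.48766714 -0.01268334  0.12577279] [ 0.71696955 -0.09187363 -0.31808977] [ 2.96114167e-01  1.93595835e-01 -2.48055344e-01  1.08127729e-04
 -1.12854983e+00 -7.62840596e-02]
[[ 0.001  0.218 -0.976]
 [ 0.    -0.976 -0.218]
 [-1.     0.    -0.001]]
post,handle px [[181.21105088 171.39988148]
 [327.13448716 190.83530382]]
```

View pics/w4.png

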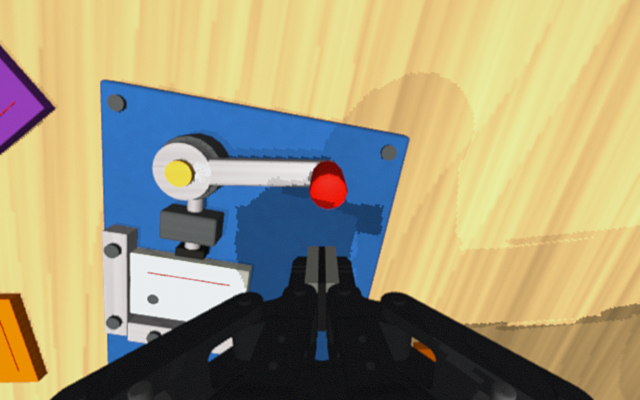

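Call:
{"api": "move_arm", "payload": {"rows": [{"gripper": 0,"offset": [0,0,0.09],"rot": [0,0,0]},{"gripper": 0,"offset": [0.5,0,0],"rot": [0,0,0]},{"gripper": 0,"offset": [0.5,0,0],"rot": [0,0,0]},{"gripper": 0,"offset": [0.4,0,0],"rot": [0,0,0]},{"gripper": 0,"offset": [0.1,0,0],"rot": [0,0,0]},{"gripper": 0,"offset": [0,0.1,0],"rot": [0,0,0]},{"gripper": 0,"offset": [0,0.05,0],"rot": [0,0,0]},{"gripper": 0,"offset": [0,0.025,0],"rot": [0,0,0]},{"gripper": 0,"offset": [0,0.025,0],"rot": [0,0,0]},{"gripper": 0,"offset": [0,0.025,0],"rot": [0,0,0]}]}}

```text
time: 15.02
tcp_pos: [0.4862, -0.0222, 0.0658]
tcp_rot: [-2.303, 1.57, 1.057]
contact_force: [-1.1, 3.8, 2.4]
grip_width: 0.005
```

Call:
{"api": "move_arm", "payload": {"rows": [{"gripper": 0,"offset": [0,0.08,0.012],"rot": [-0.15,0,0]},{"gripper": 0,"offset": [0,0.08,0.012],"rot": [-0.15,0,0]},{"gripper": 0,"offset": [0,0.13,0.024],"rot": [-0.3,0,0]},{"gripper": 0,"offset": [0,0.13,0.024],"rot": [-0.3,0,0]},{"gripper": 0,"offset": [0,0.13,0.024],"rot": [-0.3,0,0]},{"gripper": 0,"offset": [0,0.13,0.024],"rot": [-0.3,0,0]}]}}

```text
time: 15.78
tcp_pos: [0.4893, -0.0489, 0.0658]
tcp_rot: [-1.253, 1.569, 2.371]
contact_force: [-3.9, 6.0, 4.8]
grip_width: 0.001
```

```bash
cat > st.py <<'E'
from h import *
o=get_obs();M=R.from_euler('xyz',o["tcp_rot"]).as_matrix();f=M.T@np.array(o["contact_force"])
v=M.T@(np.array(o["tcp_pos"])-[.5879,-.0236,0])
print("t",round(o["time"],2),"F tool",f.round(1),"post->TCP y,z mm",(v[1:]*1000).round(1),"tool y world deg",np.degrees(np.arctan2(M[1,1],M[0,1])).round(1),"lever deg",np.degrees(np.arctan2(*( (np.array(o["tcp_pos"])+M[:,1]*.021-[.5879,-.0236,0])[[1,0]])))%360, o["qpos"].round(2))
E
python3 st.py
```

```text
t 15.78 F tool [-4.7 -7.1  0.7] post->TCP y,z mm [-23.4  99.2] tool y world deg -62.4 lever deg 206.28152595602086 [ 0.22  0.26 -0.33 -0.   -0.98  0.26]
```

Call:
{"api": "move_arm", "payload": {"rows": [{"gripper": 0,"offset": [0,0.13,0.024],"rot": [-0.3,0,0]},{"gripper": 0,"offset": [0,0.13,0.024],"rot": [-0.3,0,0]},{"gripper": 0,"offset": [0,0.13,0.024],"rot": [-0.3,0,0]},{"gripper": 0,"offset": [0,0.13,0.024],"rot": [-0.3,0,0]},{"gripper": 0,"offset": [0,0.13,0.024],"rot": [-0.3,0,0]},{"gripper": 0,"offset": [0,0.13,0.024],"rot": [-0.3,0,0]},{"gripper": 0,"offset": [0,0.13,0.024],"rot": [-0.3,0,0]},{"gripper": 0,"offset": [0,0.13,0.024],"rot": [-0.3,0,0]},{"gripper": 0,"offset": [0,0.13,0.024],"rot": [-0.3,0,0]},{"gripper": 0,"offset": [0,0.13,0.024],"rot": [-0.3,0,0]}]}}

```text
time: 17.02
tcp_pos: [0.5145, -0.0946, 0.0654]
tcp_rot: [-1.074, 1.566, 3.073]
contact_force: [-6.9, 2.5, 4.3]
grip_width: -0.004
```

```bash
python3 st.py
```

```text
t 17.02 F tool [-4.2 -7.2  1.6] post->TCP y,z mm [-24.2  99.4] tool y world deg -32.4 lever deg 235.9150380981266 [ 0.12  0.32 -0.25 -0.   -1.01  0.89]
```

Call:
{"api": "move_arm", "payload": {"rows": [{"gripper": 0,"offset": [0,0.087,0.017],"rot": [-0.2,0,0]},{"gripper": 0,"offset": [0,0.087,0.017],"rot": [-0.2,0,0]},{"gripper": 0,"offset": [0,0.087,0.017],"rot": [-0.2,0,0]},{"gripper": 0,"offset": [0,0.087,0.017],"rot": [-0.2,0,0]},{"gripper": 0,"offset": [0,0.087,0.017],"rot": [-0.2,0,0]},{"gripper": 0,"offset": [0,0.087,0.017],"rot": [-0.2,0,0]},{"gripper": 0,"offset": [0,0.087,0.017],"rot": [-0.2,0,0]},{"gripper": 0,"offset": [0,0.087,0.017],"rot": [-0.2,0,0]},{"gripper": 0,"offset": [0,0.087,0.017],"rot": [-0.2,0,0]}]}}

```text
time: 18.15
tcp_pos: [0.5397, -0.1139, 0.0652]
tcp_rot: [-1.185, 1.565, -3.008]
contact_force: [-8.2, -0.9, 4.3]
grip_width: -0.0
```

```bash
python3 st.py; python3 - <<'E'
from m import *
J=[.553,.09,.0425]
b=camera("top");s=camera("scene")
for c in(b,s):
  print([(round(m["p"],2),cv2.minAreaRect((w2jig(J,onplane(c,np.argwhere(m["mask"])[:,::-1],.032))[:,:2]*1000).astype(np.float32))) for m in masks_of(c,"blank") if np.abs(w2jig(J,onplane(c,m["extent"][:2],.032))[0,:2]).max()<.08])
E
```

```text
t 18.15 F tool [-4.2 -7.8  2.9] post->TCP y,z mm [-24.5  99.6] tool y world deg -14.4 lever deg 253.75088361491237 [ 0.08  0.37 -0.17  0.   -1.04  1.24]
[]
[(0.62, ((29.52414321899414, 4.497043609619141), (57.814510345458984, 100.24427032470703), 89.37620544433594))]
```

Call:
{"api": "move_arm", "payload": {"rows": [{"gripper": 0,"offset": [0,0.0435,0.008],"rot": [-0.1,0,0]},{"gripper": 0,"offset": [0,0.0435,0.008],"rot": [-0.1,0,0]},{"gripper": 0,"offset": [0,0.0435,0.008],"rot": [-0.1,0,0]},{"gripper": 0,"offset": [0,0.0435,0.008],"rot": [-0.1,0,0]},{"gripper": 0,"offset": [0,0.0435,0.008],"rot": [-0.1,0,0]}]}}

```text
time: 18.98
tcp_pos: [0.5475, -0.1174, 0.065]
tcp_rot: [-1.27, 1.564, -3.006]
contact_force: [-8.7, -2.1, 4.4]
grip_width: 0.002
```

```bash
python3 st.py
```

```text
t 18.98 F tool [-4.4 -8.3  3.5] post->TCP y,z mm [-24.9  99.3] tool y world deg -9.5 lever deg 258.5401960411562 [ 0.07  0.38 -0.15  0.   -1.04  1.34]
```

Call:
{"api": "move_arm", "payload": {"rows": [{"gripper": 0,"offset": [0,0.0435,0.008],"rot": [-0.1,0,0]},{"gripper": 0,"offset": [0,0.0435,0.008],"rot": [-0.1,0,0]},{"gripper": 0,"offset": [0,0.0435,0.008],"rot": [-0.1,0,0]},{"gripper": 0,"offset": [0,0.0435,0.008],"rot": [-0.1,0,0]}]}}

```text
time: 19.48
tcp_pos: [0.5539, -0.12, 0.065]
tcp_rot: [-1.289, 1.563, -2.956]
contact_force: [-9.6, -3.5, 4.0]
grip_width: 0.0
```

```bash
python3 st.py
```

```text
t 19.48 F tool [-3.9 -9.2  4.4] post->TCP y,z mm [-25.1  99.4] tool y world deg -5.5 lever deg 262.40345275715936 [ 0.06  0.4  -0.13  0.   -1.05  1.41]
```

Call:
{"api": "move_arm", "payload": {"rows": [{"gripper": 0,"offset": [0,0.0435,0.006],"rot": [-0.1,0,0]},{"gripper": 0,"offset": [0,0.0435,0.006],"rot": [-0.1,0,0]}]}}

```text
time: 19.73
tcp_pos: [0.5571, -0.1211, 0.065]
tcp_rot: [-1.277, 1.563, -2.908]
contact_force: [-9.0, -4.9, 4.5]
grip_width: 0.009
```

```bash
python3 st.py
```

```text
t 19.73 F tool [-4.4 -8.7  5.4] post->TCP y,z mm [-25.3  99.4] tool y world deg -3.5 lever deg 264.3103727660708 [ 0.06  0.4  -0.12  0.   -1.06  1.45]
```

Call:
{"api": "move_arm", "payload": {"rows": [{"gripper": 0,"offset": [0,0.0435,0.006],"rot": [-0.1,0,0]},{"gripper": 0,"offset": [0,0.0435,0.006],"rot": [-0.1,0,0]}]}}

```text
time: 19.98
tcp_pos: [0.5604, -0.1221, 0.0651]
tcp_rot: [-1.268, 1.562, -2.864]
contact_force: [-10.2, -5.5, 4.8]
grip_width: -0.001
```

```bash
python3 st.py
```

```text
t 19.98 F tool [ -4.7 -10.1   5.8] post->TCP y,z mm [-25.5  99.4] tool y world deg -1.5 lever deg 266.24061460709686 [ 0.06  0.41 -0.11  0.   -1.06  1.48]
```

Call:
{"api": "move_arm", "payload": {"rows": [{"gripper": 0,"offset": [0,0.0435,0.03],"rot": [-0.1,0,0]},{"gripper": 0,"offset": [0,0.0435,0.03],"rot": [-0.1,0,0]}]}}

```text
time: 20.23
tcp_pos: [0.5643, -0.1232, 0.065]
tcp_rot: [-1.557, 1.564, -3.118]
contact_force: [-8.7, 2.8, 5.8]
grip_width: 0.001
```

```bash
python3 st.py
```

```text
t 20.23 F tool [-5.8 -8.7 -2.9] post->TCP y,z mm [-25.   99.4] tool y world deg 0.5 lever deg 268.48997856976797 [ 0.06  0.42 -0.1  -0.   -1.06  1.52]
```

Call:
{"api": "move_arm", "payload": {"rows": [{"gripper": 0,"offset": [0,0.0435,0.02],"rot": [-0.1,0,0]},{"gripper": 0,"offset": [0,0.0435,0.02],"rot": [-0.1,0,0]}]}}

```text
time: 20.48
tcp_pos: [0.5679, -0.1241, 0.065]
tcp_rot: [-1.715, 1.564, 3.042]
contact_force: [-9.6, 2.5, 6.0]
grip_width: 0.002
```

```bash
python3 st.py
```

```text
t 20.48 F tool [-6.  -9.5 -2.9] post->TCP y,z mm [-24.8  99.4] tool y world deg 2.5 lever deg 270.57073228623244 [ 0.05  0.42 -0.09 -0.   -1.07  1.56]
```

Call:
{"api": "move_arm", "payload": {"rows": [{"gripper": 0,"offset": [0,0.0435,0.01],"rot": [-0.1,0,0]},{"gripper": 0,"offset": [0,0.0435,0.01],"rot": [-0.1,0,0]}]}}

```text
time: 20.72
tcp_pos: [0.5698, -0.1246, 0.0649]
tcp_rot: [-1.721, 1.56, 3.07]
contact_force: [-17.3, 2.8, 11.3]
grip_width: 0.003
```

```bash
python3 st.py
```

```text
t 20.73 F tool [-11.1 -17.2  -4.2] post->TCP y,z mm [-26.7  99.2] tool y world deg 4.5 lever deg 271.6321395810671 [ 0.05  0.43 -0.08 -0.   -1.07  1.6 ]
```

Call:
{"api": "move_arm", "payload": {"rows": [{"gripper": 0,"offset": [0,0.0435,0.01],"rot": [-0.1,0,0]},{"gripper": 0,"offset": [0,0.0435,0.01],"rot": [-0.1,0,0]}]}}

```text
time: 20.98
tcp_pos: [0.5697, -0.1251, 0.0648]
tcp_rot: [-1.745, 1.553, 3.081]
contact_force: [-27.4, 7.2, 19.5]
grip_width: 0.005
```

```bash
python3 st.py
```

```text
t 20.98 F tool [-19.  -26.8 -10.3] post->TCP y,z mm [-30.7  98.6] tool y world deg 6.5 lever deg 271.55762603028387 [ 0.05  0.43 -0.07 -0.   -1.08  1.63]
```

The end stop is clear: the lever angle holds at 271.6° while the force rises. That last step pushed harder than I meant to (27 N along the push, about 34 N in total), so I'm backing off now.

Call:
{"api": "move_arm", "payload": {"rows": [{"gripper": 0,"offset": [0,-0.15,0],"rot": [0,0,0]},{"gripper": 0,"offset": [0,-0.3,0],"rot": [0,0,0]},{"gripper": 0,"offset": [0,-0.3,0],"rot": [0,0,0]},{"gripper": 0,"offset": [-0.8,0,0],"rot": [0,0,0]},{"gripper": 0,"offset": [-0.8,0,0],"rot": [0,0,0]},{"gripper": 0,"offset": [-0.8,0,0],"rot": [0,0,0]},{"gripper": 0,"offset": [-0.8,-0.2,-0.8],"rot": [0,0,0]},{"gripper": 0,"offset": [-0.8,-0.2,-0.8],"rot": [0,0,0]},{"gripper": 0,"offset": [0,-0.2,-0.8],"rot": [0,0,0]},{"gripper": 0,"offset": [0,-0.2,-0.8],"rot": [0,0,0]},{"gripper": 0,"offset": [0,0,0],"rot": [0,0,0]}]}}

```text
time: 22.35
tcp_pos: [0.5015, -0.0038, 0.2261]
tcp_rot: [1.998, 1.57, 0.543]
contact_force: [0.4, -0.5, 0.2]
grip_width: -0.002
```

```bash
python3 - <<'E'
from m import *
J=[.553,.09,.0425]
o=get_obs();c=camera("wrist");s=camera("scene");t=camera("top");cv2.imwrite("pics/w5.png",c["image"][:,:,::-1]);print(o["tcp_pos"],o["contact_force"])
for k,oo in((c,o),(s,None),(t,None)):
  for m in masks_of(k,"blank"):
    X=w2jig(J,onplane(k,np.argwhere(m["mask"])[:,::-1],.032,oo))
    if abs(X[:,:2].mean(0)).max()<.08: print(round(m["p"],2),cv2.minAreaRect((X[:,:2]*1000).astype(np.float32)))
  H=jig2w(J,[[.03,-.215,.08]]);u=red(k,proj(k,H,oo)[0]);X=w2jig(J,onplane(k,u,.08,oo))[0];print("handle jig",X,"lever deg(jig)",np.degrees(np.arctan2(X[1]+.115,X[0]-.03)))
print(proj(c,jig2w(J,[[.08,-.05,.036],[.08,.05,.036],[-.07,.035,.036],[.03,-.115,.057]]),o).round())
E
```

```text
[ 0.50145321 -0.00380097  0.22610461] [ 0.40751788 -0.47416921  0.18763384]
0.82 ((29.96670150756836, 4.051937103271484), (100.62677001953125, 61.39319610595703), 0.025646505877375603)
handle jig [ 0.02913261 -0.21652258  0.08      ] lever deg(jig) -90.48951522579623
0.69 ((29.874874114990234, 3.315835952758789), (56.088111877441406, 96.75537872314453), 88.33036041259766)
handle jig [ 0.0283894  -0.21848962  0.08      ] lever deg(jig) -90.8916178174579
0.66 ((3.9321060180664062, 4.324594497680664), (56.91355514526367, 59.06239700317383), 4.18226432800293)
handle jig [ 0.03218961 -0.21719283  0.08      ] lever deg(jig) -88.77255562584212
[[289.  38.]
 [184.  30.]
 [206. 184.]
 [354.  98.]]
```

View pics/w5.png

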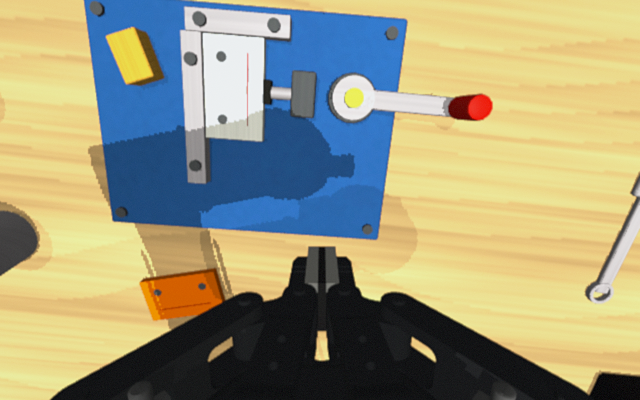

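The view shows the blank in the corner of stop and fence (about 203-265 across, 32-141 down). The pad is on its side at (268,92), and the lever points along the jig's -y with its handle at (470,106). Nothing else has moved and the arm is clear, so I'm handing in.

```bash
python3 -c "
from plant import *
print(finish_job())"
```

```text
the job is handed in; nothing more can be done
None
```

The job is done and handed in at about 22 s, but **I probably broke your 30 N limit on the lever for a moment**. I had sent two short moves at the end stop without reading the force in between. At the second, the wrist sensor read about 27 N along the push and about 34 N in total, including up-and-down and sideways rubbing. I backed off straight away.

**What I did:** I pushed the blank home with the shut fingers, up to about 13 N along the slide (17 N in total). Then I pushed the lever round by its handle, at 7–10 N along the push, until it stopped turning while the force kept rising. Then I moved the arm clear.

**Last checks:**
- **Blank:** the wrist camera puts it at x = 30.0, y = 4.1 mm in the jig frame, square to within 0.03°. Home and clamped is x = 30, y = 5, and the camera is good to about 2 mm. In the picture it touches the stop and the fence, with the pad against it.
- **Other cameras:** the scene camera agrees on position (x = 29.9, y = 3.3 mm). The top camera's outline of the blank was incomplete, so I didn't use it.
- **Lever:** it stayed at its stop after I let go, pointing within about 1° of the jig's -y in all three views.
- **Clamping force:** I didn't measure this; I infer it from the lever being at its stop.
- **Surroundings:** the gauge block looks undisturbed in the last picture. I didn't re-measure the other things, but the arm kept clear of them. It is touching nothing.

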